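# Lock the chip cutter's clamp screw with the big hex key

## Task

Take the larger of the two T-handle hex keys out of the wooden stand, feel it gently into the hexagon socket sunk in the chip cutter's clamp block by turning it until it drops in, and tighten the screw clockwise until it just comes up snug against its stop. Leave the key standing fully home in the tightened screw and let go of it. Never press, knock or force it hard, and leave everything else where it is.

Things in the scene. Friction and masses are not known exactly. Their poses are not given: they have to be found in the camera images.
- key: The larger T-handle hex key, steel, black handle, about 0.35 kg, hanging upright in one hole of the wooden stand (tip 5 mm above the worktop, some 2.5 mm of play). Origin: centre of the flat tip of its hex shank; z up the shank to the handle, x along the handle. Shank 19 mm across flats, 21.9 mm across corners, 85 mm long, two flats facing +x and -x: it fits a socket every 60 degrees.
- key_handle (a point): Centre of the larger key's black handle bar, 122 mm above its tip: 90 mm long (x), 24 mm wide (y), 26 mm high. Below it are a round neck (18 mm in diameter, 12 mm long) and a round collar (36 mm in diameter, 97 to 85 mm above the tip) that rests on the stand's top. Axes as key.
- small_key: The smaller T-handle hex key (10 mm across flats, handle 58 x 16 x 18 mm, same 85 mm shank and 36 mm collar), loose in the other hole of the stand, where it may lean a little; too small for the screw. Origin at its tip, z up. Not to be moved.
- holder: Fixed wooden key stand, 75 mm (x) by 250 mm (y), 90 mm high, with two vertical 27 mm holes right through, at y = -65 and +65 mm on its centre line. Origin: centre of its underside, on the worktop. Either key may be in either hole.
- machine: Grey chip cutter fixed to the worktop, left or right of the stand. Origin: on the worktop under the clamp screw's axis; it runs 280 mm along its +x. Base plate 12 mm thick, 150 mm wide; clamp block 80 (x) by 100 (y) mm round the screw axis, top 87 mm up; blade frame 127 mm high at x = 90; rear bracket 152 mm high at x = 272, with a lever reaching to x = 360, 200 mm up.
- bore (a point): Centre of the mouth of the round vertical hole, 25 mm in diameter, in the clamp block's top, 87 mm above the worktop. The screw head lies sunk in it. Axes as the machine's, z up.
- screw_head (a point): Centre of the screw head's top face, 22 mm below bore. The hexagon socket in it is 19.8 mm across flats and 14 mm deep: a key fully home has its tip 36 mm below bore, one resting unaligned 22 mm below. How the hexagon stands is random; neither this point (axes as the machine's) nor screw tells. A key within about 5 degrees drops in.
- screw (a joint): How far the clamp screw has been turned clockwise, seen from above, in rad: 0 loose, 2.0 tight at its stop. It starts at 1.2 to 1.5 and turns evenly at about 0.12 N m. At the stop it comes up firm but slightly springy (4 N m per rad of further turning of the key) and reads 2.0; 0.25 N m is snug, 0.5 N m overloads the socket. It does not move up or down.
- potato: A potato 90 mm long and 52 mm thick, in the cutter's trough. Not to be moved.
- jar: Jar 56 mm in diameter, 80 mm high, standing behind the stand, farther from the robot. Not to be moved.
- mug: White mug 76 mm in diameter, 85 mm high, standing behind the stand. Not to be moved.
- spoon: Spoon lying flat in front of the stand (the robot's side). Not to be moved.

How it is judged:
On the way, in this order (a step that is already met when the one before it is completed fails the run):
1. the larger key has dropped into the screw's socket (tip at least 10 mm deep in it) (horizontal distance between key and bore below 0.004 m and z of key in the frame of bore below -0.032 m and angle between key's own z axis and vertical below 0.12 rad), for 0.1 s.
2. the screw is turned clockwise to within 0.1 rad of its stop (value of joint screw above 1.9 rad), for 0.1 s.
At the end, for the whole second after the job is handed in: The larger key stands upright (within 7 degrees) in the screw's socket, its tip at least 10 mm deep in it, released and at rest, and the screw is within 0.1 rad of its stop (all of step 1 and value of joint screw above 1.9 rad and linear speed of key below 0.01 m/s and angular speed of key below 0.05 rad/s and contact force between key and the fingers below 0.1 N); the robot touches nothing.
It fails at once if the key is pressed or knocked against the cutter or the screw head with more than 30 N before it is home in the socket (contact force between key and machine above 30 N and z of key in the frame of bore above -0.03 m).
It fails at once if the socket is overloaded: the forces between key and screw add up to more than 150 N (turned with some 0.5 N m, past the stop) (contact force between key and machine above 150 N).
It fails at once if the arm or gripper knocks the cutter with more than 20 N (contact force between the arm and machine above 20 N).
It fails at once if a thing that is not part of the job is moved by more than 30 mm (the potato 40 mm) (distance of any of small_key, jar, mug, spoon from where it was at the start of the episode above 0.03 m or distance of potato from where it was at the start of the episode above 0.04 m).
It also fails if it takes over 67 s, if anything falls off the work surface, if the arm or the gripper's body presses on something with over 40 N, if the wrist force passes 120 N, or if a joint passes its speed limit or range.

## Robot

A 7-joint arm with a two-finger parallel gripper is mounted at the origin on the work surface. World frame = base frame: x ahead of the robot, y to its left, z up, the work surface at z = 0. Lengths are in m, angles in rad, forces in N, time in s.
With the tool pointing down it reaches from about 0.4 to 0.85 m from the base axis. Payload 10.4 kg.
Tool frame: the origin (TCP) lies between the finger pads; the fingertips stand ahead of it and the grasp point (between the pads) lies 5 mm behind it (manip.tip_extent is the z of the fingertips in the tool frame, in m); z points along the fingers, y is the line along which they close (so a half turn about z gives the same grasp; the last joint's range is limited). The gripper opens to 85 mm and grips with 20 to 120 N. Pads are 22 mm wide; open, the fingers measure 114 mm over their backs; the gripper's body (76 mm by 85 mm) begins 54 mm behind the grasp point. The pads swing forward as they close: fully open they stand 13 mm farther back than shut.
Start: joints at [1.235, 0.332, -0.065, 1.46, 0.022, 1.35, -0.088], TCP at [0.192, -0.595, 0.245] pointing down, gripper open.
Joint ranges: [-2.6, 2.6], [-0.5, 2.12], [-1.47, 1.34], [0.16, 2.42], [-1.27, 4.41], [0.06, 2.06], [-2.6, 2.6]. Speed limits (rad/s): [2.22, 2.22, 2.79, 2.79, 3.14, 3.14, 3.14].

## Interface

Orientations are given as a unit quaternion [x, y, z, w].
In Python, from workcell import status, viewer, manip gives the robot as it stands.
- The arm moves only by the tool play_rows, never from a script. Its argument "plan" is one flat list of numbers, 7 for each row, row after row: the turn, a rotation vector about the tool's x, y, z in degrees, then the shift along the tool's x, y, z in m, then the opening, from 0 (shut) to 1 (fully open). In form: [ax, ay, az, dx, dy, dz, grip, ax, ay, az, dx, dy, dz, grip, ...]. A call has 1 to 20 rows; each row is the pose to reach, as a shift and turn from the pose commanded when the call began, along the tool's axes at that moment; what a row does not reach only later rows make up. A row lasts 1/8 s, in which the tool goes at most 62.5 mm and 10.7 degrees, less where a joint would pass 70% of its speed; a pose out of reach is approached as far as the arm can. A call with a gripper value outside its range is refused whole. The fingers move at their own pace and stop on an object; "squeeze" is the grip in N (left out, the last holds). Time passes only in rows, so rows that repeat a pose let the fingers close. It gives the time, the measured TCP pose, the force, the opening and the grip force at its end, in the units of the state.
- status.get_obs(): the state, without advancing time (a new reading comes with each control period).
- viewer.camera(name): name is "scene" or "top"; returns the picture (480x640x3 uint8, red, green, blue); there is no depth.
- viewer.camera_model(name): a dict with "fx", "fy", "cx", "cy" (pixels), "D" ([k1, k2, p1, p2, k3] as OpenCV has them; the pictures are not rectified), "R" (3x3) and "t" (3): a world point X has camera coordinates R X + t. Camera axes: x right, y down, z forward; pixel columns grow to the right and rows downward; lengths in m; the calibration is good to about 2 mm. A picture is of the moment at which its call begins. camera_model takes no time and is no camera call.
- manip.hand_in(): hands the job in; it is judged then, once.
The state is a dict: "clock": time; "joint_pos": joint angles; "joint_velocities": joint speeds; "tau": joint torques, N m; "position": TCP position; "ee_rot": TCP orientation; "ft_force": force on the tool from outside, world axes, zero at the start; "torque": the same for the moment, N m; "grip_width": opening from 0.0 (shut) to 1.0 (fully open); "grasp_force": force on a finger pad.
Only numpy, scipy, OpenCV 4.12 (cv2) and the standard library are available. Lean on these libraries where they do the work, as an engineer would, in place of code of your own. Each camera call takes 0.05 s, during which the arm holds its last target. There are 200 camera calls.

## Working session

There is one attempt and no reset: what is moved stays moved. The work goes in short steps, Python scripts to look and compute and a tool call to move; the robot and the scene stay as the last step left them, time stands still between calls to the robot, and variables do not carry over. Pictures are saved under pics/ and viewed, at most 10 in all, crops included, and the job is handed in when it is done.

Besides the shell and the picture viewer there is one more tool, called after "Emit:" as name(argument=value, ...), one argument or row to a line, values as JSON. play_rows: Moves the arm, as the interface text tells. Its arguments: {"type":"object","properties":{"plan":{"type":"array","items":{"type":"number"}},"squeeze":{"type":"number"}},"required":["plan"]}

```bash
ls; mkdir -p pics; python3 - <<'E'
from workcell import status, viewer, manip
import cv2
o=status.get_obs()
for k,v in o.items(): print(k,v)
print(manip.tip_extent)
for n in("scene","top"):
    cv2.imwrite(f"pics/{n}0.png",viewer.camera(n)[:,:,::-1]); m=viewer.camera_model(n); print(n,m)
E
```

```text
pics
clock 0.0
joint_pos [ 1.23541944  0.33284683 -0.06470767  1.46096166  0.02157171  1.34987723
 -0.08850968]
joint_velocities [ 0.00031577 -0.00025422  0.00133082 -0.00245071  0.00079035  0.00180124
 -0.00065514]
tau [-3.97011490e-04 -6.25456452e+01  4.93492861e-02 -3.91604304e+01
  1.63178961e-02  9.92855639e-03  2.74100051e-05]
position [ 0.19221228 -0.5943332   0.24452185]
ee_rot [ 9.87794995e-01  1.55758016e-01 -1.26410709e-04 -6.87972832e-04]
ft_force [0.07291567 0.05526846 0.08523965]
torque [ 0.00421082 -0.02485941  0.01321129]
grasp_force 0.0
grip_width 1.0038525742803666
0.014
scene {'fx': 508.09997448374736, 'fy': 508.09997448374736, 'cx': 317.48937857251417, 'cy': 240.20182137780196, 'D': array([-0.09348177,  0.        ,  0.        ,  0.        ,  0.        ]), 'R': array([[-0.82249492,  0.56844102,  0.01941439],
       [ 0.32763204,  0.5014105 , -0.80077759],
       [-0.46492941, -0.65227473, -0.59864708]]), 't': array([ 0.46332541, -0.11607654,  1.19888249])}
top {'fx': 601.3601944374556, 'fy': 601.3601944374556, 'cx': 318.89232715750006, 'cy': 248.69460772410608, 'D': array([-0.07230755,  0.        ,  0.        ,  0.        ,  0.        ]), 'R': array([[-0.01613292, -0.99948192, -0.02785013],
       [-0.98681138,  0.02040299, -0.16058335],
       [ 0.16106838,  0.02489215, -0.98662929]]), 't': array([0.03181562, 0.59638382, 1.08071859])}
```

View pics/scene0.png

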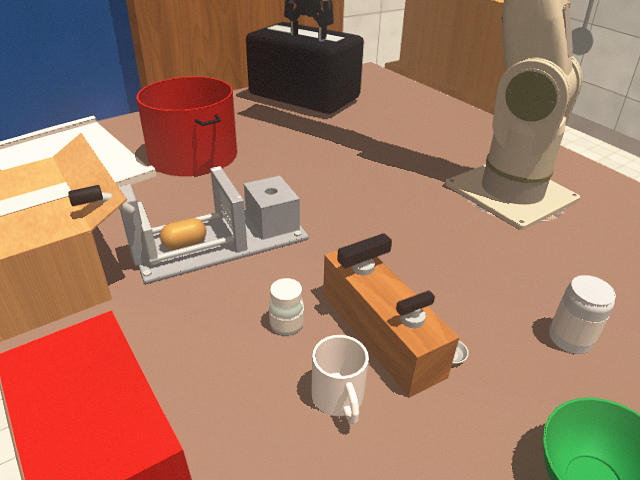

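View pics/top0.png

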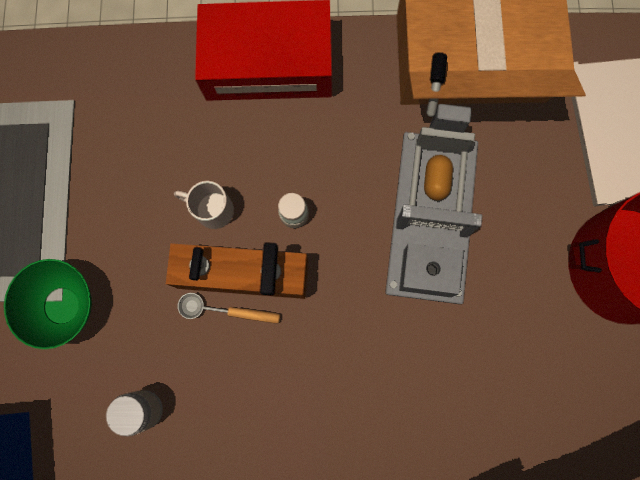

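The scene view shows the larger key's handle at about (365,250) and the bore at (271,191). In the top view the handle is at (269,269) and the bore at (433,268). Next I'll enlarge these areas.

```bash
python3 - <<'E'
import cv2,numpy as np
s=cv2.imread("pics/scene0.png");t=cv2.imread("pics/top0.png")
def c(im,x,y): # 80x60 ->x5
    return cv2.resize(im[y:y+60,x:x+80],None,fx=5,fy=5,interpolation=cv2.INTER_CUBIC)
g=np.vstack([np.hstack([c(s,330,225),c(s,235,170)]),np.hstack([c(t,230,240),c(t,395,240)])])
cv2.imwrite("pics/c0.png",g)
E
```

```text
(no output)
```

View pics/c0.png

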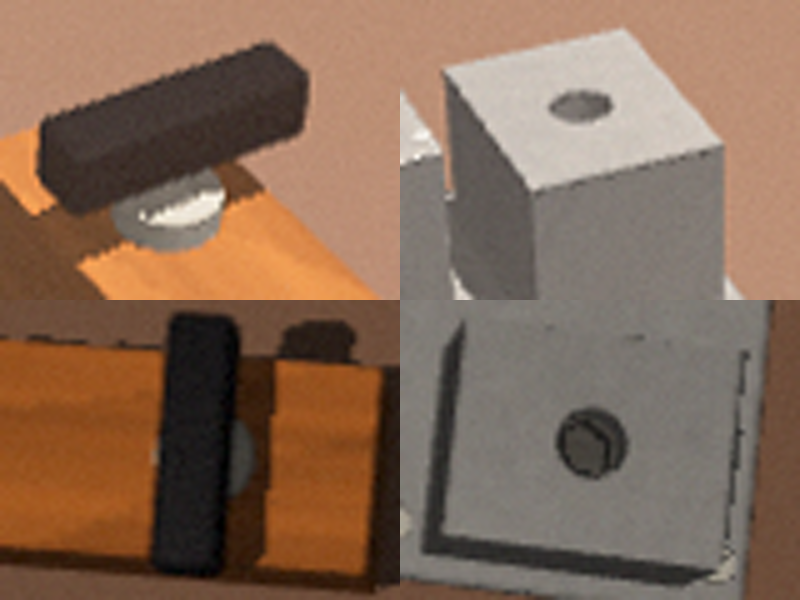

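The crops show the handle silhouette centred at scene (364.2,249.8) and top (268.8,268.2), and the bore mouth at scene (270.8,190.8) and top (433.0,268.2). The screw's hexagon can be made out inside the bore in the top view.

```bash
cat > h.py <<'E'
import numpy as np,cv2
from workcell import status, viewer, manip
from scipy.spatial.transform import Rotation as Ro
M={n:viewer.camera_model(n) for n in("scene","top")}
def ray(n,p):
    m=M[n];K=np.array([[m['fx'],0,m['cx']],[0,m['fy'],m['cy']],[0,0,1]])
    u=cv2.undistortPoints(np.array([[p]],float),K,m['D'])[0,0]
    return -m['R'].T@m['t'], m['R'].T@np.array([*u,1])
def onz(n,p,z): c,d=ray(n,p); return c+d*(z-c[2])/d[2]
def tri(ps,pt):
    A=[];b=[]
    for n,p in(("scene",ps),("top",pt)):
        c,d=ray(n,p);d=d/np.linalg.norm(d);P=np.eye(3)-np.outer(d,d);A.append(P);b.append(P@c)
    A=np.vstack(A);b=np.hstack(b);x=np.linalg.lstsq(A,b,rcond=None)[0];return x,np.linalg.norm(A@x-b)
def proj(n,X):
    m=M[n];K=np.array([[m['fx'],0,m['cx']],[0,m['fy'],m['cy']],[0,0,1]])
    return cv2.projectPoints(np.atleast_2d(X).astype(float),cv2.Rodrigues(m['R'])[0],m['t'],K,m['D'])[0][:,0]
def tool():
    o=status.get_obs();return o,Ro.from_quat(o['ee_rot'])
E
python3 - <<'E'
from h import *
np.set_printoptions(precision=4,suppress=True)
print("handle",tri((364.2,249.8),(268.8,268.2)))
print("bore",tri((270.8,190.8),(433,268.2)))
f=lambda x,y,x0,y0:((x+.5)/5-.5+x0,(y+.5)/5-.5+y0)
a=onz("top",f(206,15,230,240),.13);b=onz("top",f(186,272,230,240),.13);d=a-b
print("handle ends",a,b,np.linalg.norm(d),"yaw",np.degrees(np.arctan2(d[1],d[0])))
a=onz("top",f(67,22,395,240),.087);b=onz("top",f(43,240,395,240),.087);d=a-b
print("block edge",np.linalg.norm(d),"yaw",np.degrees(np.arctan2(d[1],d[0])))
o,R=tool();print(R.as_matrix(),o['position'])
# metric unwarp of screw head (z=.065), 0.1mm/px, world x up, world y left
c=tri((270.8,190.8),(433,268.2))[0]
g=np.linspace(.015,-.015,400)
X,Y=np.meshgrid(g,g,indexing='ij')
p=proj("top",np.stack([c[0]+X.ravel(),c[1]+Y.ravel(),0*X.ravel()+.065],1)).astype(np.float32).reshape(400,400,2)
im=np.mean([viewer.camera("top") for _ in range(8)],0)
w=cv2.remap(im.astype(np.float32),p[...,0],p[...,1],cv2.INTER_CUBIC)
g8=w.mean(2);g8=np.clip((g8-g8.min())/(np.percentile(g8,95)-g8.min())*255,0,255)
cv2.imwrite("pics/hex.png",g8)
E
```

```text
handle (array([0.5512, 0.1066, 0.1285]), np.float64(0.0002047249437235509))
bore (array([ 0.5508, -0.1848,  0.0876]), np.float64(4.3043944898316594e-05))
handle ends [0.5961 0.1027 0.13  ] [0.5062 0.11   0.13  ] 0.09016678675363195 yaw -4.613635044661644
block edge 0.07982876649558812 yaw -8.426359631231366
[[ 0.9515  0.3077 -0.0005]
 [ 0.3077 -0.9515  0.0012]
 [-0.0001 -0.0013 -1.    ]] [ 0.1922 -0.5944  0.2446][ WARN:0@1.994] global loadsave.cpp:1063 imwrite_ Unsupported depth image for selected encoder is fallbacked to CV_8U.
```

View pics/hex.png

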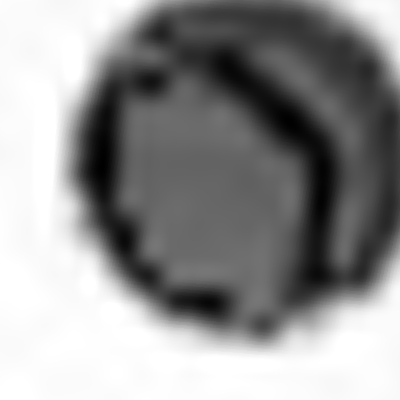

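The geometry agrees with the given sizes: handle z is 0.1285 and bore z 0.0876, the handle ends lie 90 mm apart and the block edge measures 80 mm. The hex picture shows socket edges at about (220,70)-(310,140) and (322,140)-(315,285). So a key aligned with the socket stands near yaw 24.5° (mod 60). I'll grasp with tool x at yaw 175.4°.

Emit:
play_rows(
  plan=[0,0,0,0,0,-0.05,1,0,0,-10,0.02,-0.02,-0.06,1,0,0,-157.5,0.557,-0.5565,0.045,1,0,0,-157.5,0.557,-0.5565,0.045,1,0,0,-157.5,0.557,-0.5565,0.045,1,0,0,-157.5,0.557,-0.5565,0.045,1,0,0,-157.5,0.557,-0.5565,0.045,1,0,0,-157.5,0.557,-0.5565,0.045,1,0,0,-157.5,0.557,-0.5565,0.045,1,0,0,-157.5,0.557,-0.5565,0.045,1,0,0,-157.5,0.557,-0.5565,0.045,1,0,0,-157.5,0.557,-0.5565,0.045,1,0,0,-157.5,0.557,-0.5565,0.045,1,0,0,-157.5,0.557,-0.5565,0.045,1,0,0,-157.5,0.557,-0.5565,0.045,1,0,0,-157.5,0.557,-0.5565,0.045,1,0,0,-157.5,0.557,-0.5565,0.045,1,0,0,-157.5,0.557,-0.5565,0.045,1,0,0,-157.5,0.557,-0.5565,0.045,1,0,0,-157.5,0.557,-0.5565,0.045,1],
)

```text
clock: 3.0
position: [0.5511, 0.106, 0.2004]
ee_rot: [0.041, 0.999, -0.0, 0.0]
ft_force: [0.5, -1.7, -0.1]
grip_width: 1.0
grasp_force: 0.0
```

```bash
cat > st.py <<'E'
from h import *
np.set_printoptions(precision=4,suppress=True)
o,R=tool();m=R.as_matrix()
print("t",o['clock'],"p",o['position'],"yaw",np.degrees(np.arctan2(m[1,0],m[0,0])),"z",m[:,2])
print("q",o['joint_pos'],"f",o['ft_force'],"m",o['torque'],"g",o['grip_width'],o['grasp_force'])
def go(x,y,z): print("shift to",(x,y,z),R.inv().apply(np.array([x,y,z])-o['position']))
E
python3 -c "
from st import *
go(.5512,.1066,.1245)"
```

```text
t 3.0 p [0.5511 0.106  0.2004] yaw 175.35102537537247 z [ 0.0003 -0.0004 -1.    ]
q [ 0.4629  0.3451 -0.8852  1.6578  0.2781  1.271   1.0133] f [ 0.4818 -1.6861 -0.0747] m [0.0148 0.019  0.0044] g 1.0000996795735355 0.0
shift to (0.5512, 0.1066, 0.1245) [-0.      0.0007  0.0759]
```

Emit:
play_rows(
  plan=[0,0,0,0,0.0007,0.03,1,0,0,0,0,0.0007,0.055,1,0,0,0,0,0.0007,0.07,1,0,0,0,0,0.0007,0.076,1,0,0,0,0,0.0007,0.076,0,0,0,0,0,0.0007,0.076,0,0,0,0,0,0.0007,0.076,0,0,0,0,0,0.0007,0.076,0,0,0,0,0,0.0007,0.076,0,0,0,0,0,0.0007,0.076,0,0,0,0,0,0.0007,0.076,0,0,0,0,0,0.0007,0.076,0],
  squeeze=40,
)

```text
clock: 4.5
position: [0.5515, 0.1067, 0.1249]
ee_rot: [0.04, 0.999, -0.0, 0.0]
ft_force: [-0.6, -1.7, 5.5]
grip_width: 0.271
grasp_force: 44.7
```

```bash
python3 -c "
from st import *
"
```

```text
t 4.5 p [0.5515 0.1067 0.1249] yaw 175.40352743319872 z [ 0.0009 -0.0004 -1.    ]
q [ 0.4283  0.4241 -0.8522  1.7393  0.3492  1.1369  0.9612] f [-0.6417 -1.6663  5.4704] m [-0.4096  0.3001  0.0193] g 0.2706981721139496 44.74310338497162
```

Emit:
play_rows(
  plan=[0,0,0,0,0,-0.01,0,0,0,0,0,0,-0.03,0,0,0,0,0,0,-0.05,0,0,0,0,0,0,-0.07,0,0,0,0,0,0,-0.09,0,0,0,0,0,0,-0.11,0,0,0,0,0,0,-0.12,0,0,0,0,0,0,-0.12,0,0,0,0,0,0,-0.12,0,0,0,0,0,0,-0.12,0],
)

```text
clock: 5.75
position: [0.5508, 0.1068, 0.2436]
ee_rot: [0.04, 0.999, -0.0, -0.001]
ft_force: [0.0, 0.9, -3.8]
grip_width: 0.27
grasp_force: 43.5
```

```bash
python3 - <<'E'
from st import *
go(.5508,-.1848,.245)
s=viewer.camera("scene")[:,:,::-1];t=viewer.camera("top")[:,:,::-1]
p=np.array([o['position']+[0,0,-.12],o['position']])
print(proj("scene",p),proj("top",p))
a=proj("scene",p).mean(0).astype(int);b=proj("top",p).mean(0).astype(int)
c=lambda im,q:cv2.resize(im[max(q[1]-65,0):q[1]+65,q[0]-50:q[0]+50],(400,520),interpolation=cv2.INTER_CUBIC)
print(a,b)
cv2.imwrite("pics/l1.png",np.hstack([c(s,a),c(t,b)]))
E
```

```text
t 5.75 p [0.5508 0.1068 0.2436] yaw 175.42549007870957 z [-0.0012 -0.0001 -1.    ]
q [ 0.4737  0.3123 -0.8983  1.5987  0.2484  1.3523  1.0354] f [ 0.0458  0.8645 -3.8346] m [-0.012  -0.0263 -0.0258] g 0.27037918494524993 43.514583706855774
shift to (0.5508, -0.1848, 0.245) [-0.0232 -0.2907 -0.0014]
[[364.1153 252.2697]
 [370.282  186.4548]] [[268.9568 268.8273]
 [260.4635 258.9549]]
[367 219] [264 263]
```

View pics/l1.png

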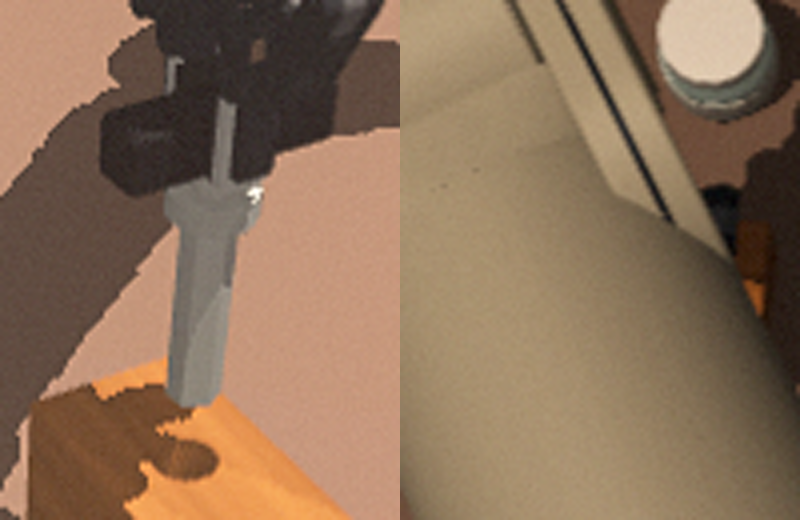

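The picture shows the key hanging straight in the grip with its tip at about scene (364.8,251.9), against a prediction of (364.1,252.3). Now I'll move it over the bore.

Emit:
play_rows(
  plan=[0,0,3,-0.003,-0.03,0,0,0,0,6,-0.007,-0.08,0,0,0,0,9,-0.011,-0.13,0,0,0,0,12,-0.015,-0.18,0,0,0,0,15,-0.019,-0.23,0,0,0,0,17.5,-0.0225,-0.275,0,0,0,0,17.5,-0.0232,-0.2907,0.005,0,0,0,17.5,-0.0232,-0.2907,0.015,0,0,0,17.5,-0.0232,-0.2907,0.02,0,0,0,17.5,-0.0232,-0.2907,0.02,0,0,0,17.5,-0.0232,-0.2907,0.02,0],
)

```text
clock: 7.22
position: [0.5513, -0.1838, 0.2246]
ee_rot: [0.191, 0.982, -0.0, 0.0]
ft_force: [-0.7, 0.2, -4.0]
grip_width: 0.268
grasp_force: 43.4
```

```bash
python3 - <<'E'
from st import *
go(.5508,-.1848,.225)
s=viewer.camera("scene")[:,:,::-1]
p=o['position']-R.as_matrix()[:,2]*-.12
print("tip pred",p,proj("scene",p),"bore",proj("scene",[.5508,-.1848,.0876]))
J=(proj("scene",p+[.001,0,0])-proj("scene",p),proj("scene",p+[0,.001,0])-proj("scene",p));print(J)
cv2.imwrite("pics/b1.png",cv2.resize(s[120:220,210:330],(720,600),interpolation=cv2.INTER_CUBIC))
E
```

```text
t 7.225 p [ 0.5513 -0.1838  0.2246] yaw 158.00574344659796 z [ 0.0005 -0.0001 -1.    ]
q [ 0.8234  0.3276 -0.7096  1.5808  0.2186  1.3139  1.2713] f [-0.6548  0.2095 -3.9697] m [-0.0149 -0.0099 -0.0255] g 0.2681348164822031 43.35164487361908
shift to (0.5508, -0.1848, 0.225) [ 0.0001 -0.0011 -0.0004]
tip pred [ 0.5514 -0.1838  0.1046] [[270.4998 183.7213]] bore [[270.7979 190.814 ]]
(array([[-0.4388,  0.1405]]), array([[0.257 , 0.2166]]))
```

View pics/b1.png

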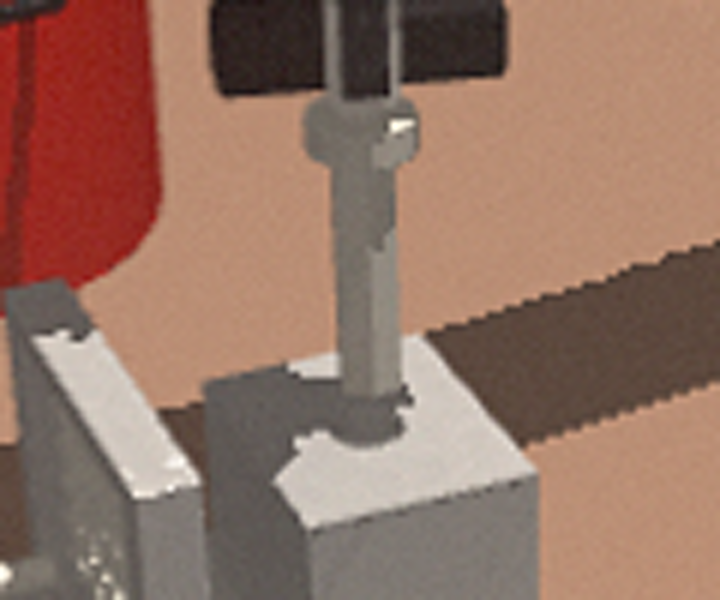

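```bash
python3 - <<'E'
from st import *
z=np.array([.2246,.2016,.1896,.135,.1046])
print(np.c_[z,proj("scene",np.c_[z*0+.5513,z*0-.1838,z])])
# measured shank edges by gradient per row
s=np.mean([viewer.camera("scene") for _ in range(6)],0).mean(2)
for r in range(152,185,3):
    row=cv2.GaussianBlur(s,(0,0),.7)[r]; g=np.gradient(row)
    seg=np.arange(262,281); L=seg[:9][np.argsort(-abs(g[262:271]))[:1]];Rr=seg[10:][np.argsort(-abs(g[272:281]))[:1]]
    f=lambda i:i+(abs(g[i+1])-abs(g[i-1]))/(2*(2*abs(g[i])-abs(g[i-1])-abs(g[i+1]))+1e-9)
    print(r,f(L[0]),f(Rr[0]),(f(L[0])+f(Rr[0]))/2)
E
```

```text
t 7.275 p [ 0.5513 -0.184   0.2247] yaw 157.9843625436893 z [ 0.0006 -0.0002 -1.    ]
q [ 0.8236  0.3276 -0.7095  1.5807  0.2186  1.3139  1.2713] f [ 0.6247 -0.2662 -4.6102] m [-0.0034  0.0098 -0.0201] g 0.2692969758425954 43.35179328918457
[[  0.2246 268.3582 127.2402]
 [  0.2016 268.7918 138.6792]
 [  0.1896 269.0152 144.5275]
 [  0.135  270.0071 170.1372]
 [  0.1046 270.5418 183.7147]]
152 264.51654665390294 275.3788189182778 269.94768278609035
155 264.67562529393973 275.47519396134106 270.0754096276404
158 264.66215428613884 275.6416069272137 270.1518806066763
161 264.92106050218837 272.79972765939556 268.86039408079193
164 264.90729697769507 269.99567582911476 267.45148640340494
167 265.21474292692534 271.1512164536432 268.18297969028424
170 265.2948124866144 271.27920250387933 268.2870074952468
173 265.45532063256576 271.5342126442311 268.49476663839846
176 265.51388473012827 280.32923265049027 272.92155869030927
179 265.74842429393027 276.2311063048612 270.98976529939574
182 265.5801730606466 276.43049947268815 271.00533626666737
```

Emit:
play_rows(
  plan=[0,0,0,-0.001,-0.001,0.004,0,0,0,0,-0.001,-0.001,0.01,0,0,0,0,-0.001,-0.001,0.014,0,0,0,0,-0.001,-0.001,0.016,0,0,0,0,-0.001,-0.001,0.0175,0,0,0,0,-0.001,-0.001,0.019,0,0,0,0,-0.001,-0.001,0.0205,0,0,0,0,-0.001,-0.001,0.0205,0],
)

```text
clock: 8.57
position: [0.5516, -0.186, 0.2037]
ee_rot: [0.191, 0.982, -0.0, -0.0]
ft_force: [0.2, 0.5, -3.7]
grip_width: 0.273
grasp_force: 43.5
```

```bash
python3 - <<'E'
from st import *
s=np.mean([viewer.camera("scene") for _ in range(6)],0)[:,:,::-1]
o,R=tool();print(o['ft_force'],o['torque'],o['position'])
cv2.imwrite("pics/b2.png",cv2.resize(s[140:220,225:325],(750,600),interpolation=cv2.INTER_CUBIC))
E
```

```text
t 8.575 p [ 0.5516 -0.186   0.2037] yaw 157.92379716273985 z [-0.0001 -0.0001 -1.    ]
q [ 0.8214  0.3455 -0.7043  1.6053  0.2313  1.2763  1.2642] f [ 0.2408  0.5068 -3.6803] m [ 0.0078 -0.0258  0.0474] g 0.2726991194519676 43.46726953983307
[ 0.2432  0.0342 -4.4318] [ 0.0669  0.0003 -0.0503] [ 0.5517 -0.1861  0.2039][ WARN:0@2.286] global loadsave.cpp:1063 imwrite_ Unsupported depth image for selected encoder is fallbacked to CV_8U.
```

View pics/b2.png

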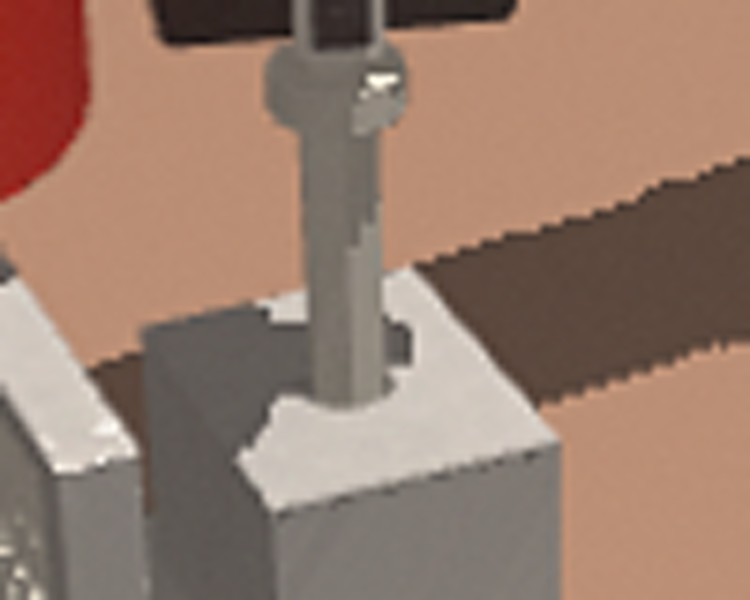

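The picture shows the tip just entering the bore mouth: shank columns 313–385, mouth 310–395. There is no contact force, so I continue down.

Emit:
play_rows(
  plan=[0,0,0,0,0,0.002,0,0,0,0,0,0,0.004,0,0,0,0,0,0,0.006,0,0,0,0,0,0,0.008,0,0,0,0,0,0,0.01,0,0,0,0,0,0,0.012,0,0,0,0,0,0,0.0135,0,0,0,0,0,0,0.0145,0,0,0,0,0,0,0.0145,0],
)

```text
clock: 10.0
position: [0.5516, -0.186, 0.1893]
ee_rot: [0.191, 0.981, -0.0, -0.0]
ft_force: [0.1, 0.5, -4.0]
grip_width: 0.273
grasp_force: 43.5
```

```bash
python3 st.py
```

```text
t 10.0 p [ 0.5516 -0.186   0.1893] yaw 157.92155940965796 z [-0.0001 -0.     -1.    ]
q [ 0.8186  0.3574 -0.7011  1.6231  0.2402  1.2495  1.2576] f [ 0.1385  0.4926 -4.02  ] m [-0.0135 -0.0078 -0.0063] g 0.27315378297776594 43.467607498168945
```

Emit:
play_rows(
  plan=[0,0,0,0,0,0.001,0,0,0,0,0,0,0.002,0,0,0,0,0,0,0.003,0,0,0,0,0,0,0.004,0,0,0,0,0,0,0.0045,0,0,0,0,0,0,0.005,0],
)

```text
clock: 10.75
position: [0.5518, -0.1861, 0.1846]
ee_rot: [0.191, 0.982, -0.0, 0.0]
ft_force: [-0.5, 0.2, -0.5]
grip_width: 0.273
grasp_force: 43.8
```

```bash
python3 st.py
```

```text
t 10.75 p [ 0.5518 -0.1861  0.1846] yaw 157.92437681473305 z [ 0.0004 -0.0003 -1.    ]
q [ 0.8174  0.3614 -0.7     1.6285  0.2435  1.2404  1.2553] f [-0.492   0.1739 -0.5227] m [ 0.0414  0.1743 -0.0269] g 0.273294353099718 43.75021040439606
```

Emit:
play_rows(
  plan=[0,0,2,0,0,0.0003,0,0,0,4,0,0,0.0003,0,0,0,6,0,0,0.0003,0,0,0,8,0,0,0.0003,0,0,0,8,0,0,0.0003,0],
)

```text
clock: 11.38
position: [0.5518, -0.1862, 0.1842]
ee_rot: [0.26, 0.966, -0.0, 0.0]
ft_force: [-0.4, -1.2, 0.4]
grip_width: 0.271
grasp_force: 44.1
```

```bash
python3 st.py
```

```text
t 11.375 p [ 0.5518 -0.1862  0.1842] yaw 149.8751772199922 z [ 0.0006 -0.0004 -1.    ]
q [ 0.8002  0.3565 -0.6774  1.6299  0.234   1.2372  1.1216] f [-0.3938 -1.1824  0.3767] m [-0.4909 -0.1251  0.0487] g 0.27095516567156286 44.05282437801361
```

Emit:
play_rows(
  plan=[0,0,1,0,0,0.0003,0,0,0,2,0,0,0.0003,0,0,0,3,0,0,0.0003,0,0,0,3,0,0,0.0003,0],
)

```text
clock: 11.88
position: [0.5516, -0.1857, 0.1834]
ee_rot: [0.285, 0.959, 0.0, -0.0]
ft_force: [2.1, -1.2, -1.4]
grip_width: 0.274
grasp_force: 43.6
```

```bash
python3 st.py
```

```text
t 11.875 p [ 0.5516 -0.1857  0.1834] yaw 146.91295725199998 z [ 0.      0.0005 -1.    ]
q [ 0.7939  0.3554 -0.6694  1.6312  0.2302  1.2356  1.072 ] f [ 2.0522 -1.1519 -1.383 ] m [-0.3165 -0.7604  0.0042] g 0.2743203788219285 43.64454746246338
```

Emit:
play_rows(
  plan=[0,0,0.7,0,0,0.0005,0,0,0,1.4,0,0,0.001,0,0,0,2,0,0,0.0013,0,0,0,2,0,0,0.0013,0],
)

```text
clock: 12.38
position: [0.5516, -0.1859, 0.1823]
ee_rot: [0.301, 0.954, 0.0, -0.0]
ft_force: [2.2, -0.4, -3.9]
grip_width: 0.274
grasp_force: 43.5
```

```bash
python3 st.py
```

```text
t 12.375 p [ 0.5516 -0.1859  0.1823] yaw 144.9206548675376 z [-0.0001  0.0001 -1.    ]
q [ 0.7895  0.3551 -0.6637  1.6327  0.2289  1.2331  1.0383] f [ 2.1644 -0.4144 -3.9037] m [-0.1782 -0.8081  0.0571] g 0.2737017409364337 43.4847754240036
```

Emit:
play_rows(
  plan=[0,0,0,-0.0002,0.0002,0.001,0,0,0,0,-0.0002,0.0002,0.0025,0,0,0,0,-0.0002,0.0002,0.004,0,0,0,0,-0.0002,0.0002,0.004,0],
)

```text
clock: 12.88
position: [0.5518, -0.1859, 0.1782]
ee_rot: [0.301, 0.954, 0.0, -0.0]
ft_force: [3.2, -0.4, -4.0]
grip_width: 0.274
grasp_force: 43.4
```

```bash
python3 st.py
```

```text
t 12.875 p [ 0.5518 -0.1859  0.1782] yaw 144.92465917021136 z [-0.0002  0.0001 -1.    ]
q [ 0.7883  0.3593 -0.6627  1.6368  0.2319  1.2259  1.0362] f [ 3.1746 -0.4298 -3.964 ] m [-0.1862 -0.7776 -0.0159] g 0.2741765665158368 43.407034277915955
```

Emit:
play_rows(
  plan=[0,0,0,-0.0004,0.0003,0.0015,0,0,0,0,-0.0004,0.0003,0.003,0,0,0,0,-0.0004,0.0003,0.0045,0,0,0,0,-0.0004,0.0003,0.006,0,0,0,0,-0.0004,0.0003,0.0063,0],
)

```text
clock: 13.5
position: [0.5523, -0.186, 0.172]
ee_rot: [0.301, 0.954, -0.0, -0.0]
ft_force: [0.5, -1.5, -2.4]
grip_width: 0.276
grasp_force: 43.6
```

```bash
python3 st.py
```

```text
t 13.5 p [ 0.5523 -0.186   0.172 ] yaw 144.92013980419802 z [-0.0002 -0.0001 -1.    ]
q [ 0.7861  0.3659 -0.661   1.6426  0.2366  1.2149  1.0326] f [ 0.4605 -1.5195 -2.4431] m [-0.2045 -0.2896 -0.0025] g 0.27620558072278295 43.55797827243805
```

Emit:
play_rows(
  plan=[0,0,0,0,-0.0001,0.0005,0,0,0,0,0,-0.0001,0.001,0,0,0,0,0,-0.0001,0.0015,0,0,0,0,0,-0.0001,0.0015,0],
)

```text
clock: 14.0
position: [0.5524, -0.186, 0.1708]
ee_rot: [0.301, 0.954, -0.0, 0.0]
ft_force: [0.0, -0.4, -0.5]
grip_width: 0.272
grasp_force: 43.8
```

```bash
python3 st.py
```

```text
t 14.0 p [ 0.5524 -0.186   0.1708] yaw 144.91958426176848 z [ 0.0002 -0.0002 -1.    ]
q [ 0.7859  0.3669 -0.6608  1.6439  0.2375  1.2123  1.0321] f [ 0.0108 -0.3703 -0.4881] m [-0.1903 -0.1953 -0.0185] g 0.2721955782805649 43.7637197971344
```

The key is home: it bottomed at TCP z 0.1708, 13.8 mm below first contact. Now I tighten clockwise.

Emit:
play_rows(
  plan=[0,0,1.5,0,0,0,0,0,0,3,0,0,0,0,0,0,5,0,0,0,0,0,0,7,0,0,0,0,0,0,9,0,0,0,0,0,0,11,0,0,0,0,0,0,13,0,0,0,0,0,0,15,0,0,0,0,0,0,15,0,0,0,0],
)

```text
clock: 15.12
position: [0.5524, -0.1862, 0.1707]
ee_rot: [0.424, 0.906, -0.0, 0.0]
ft_force: [0.0, -2.4, 1.6]
grip_width: 0.274
grasp_force: 44.2
```

```bash
python3 st.py
```

```text
t 15.125 p [ 0.5524 -0.1862  0.1707] yaw 129.88468948718545 z [ 0.0003 -0.0004 -1.    ]
q [ 0.7537  0.3579 -0.619   1.6457  0.2195  1.208   0.7825] f [ 0.0358 -2.416   1.6213] m [-0.4869 -0.0785  0.1405] g 0.2736075039755933 44.182233810424805
```

Emit:
play_rows(
  plan=[0,0,1.5,-0.0002,-0.0001,0,0,0,0,3,-0.0002,-0.0001,0,0,0,0,4.5,-0.0002,-0.0001,0,0,0,0,6,-0.0002,-0.0001,0,0,0,0,7.5,-0.0002,-0.0001,0,0,0,0,9,-0.0002,-0.0001,0,0,0,0,10.5,-0.0002,-0.0001,0,0,0,0,10.5,-0.0002,-0.0001,0,0],
)

```text
clock: 16.12
position: [0.5525, -0.1863, 0.1707]
ee_rot: [0.505, 0.863, -0.0, 0.0]
ft_force: [-0.7, -1.4, 4.3]
grip_width: 0.272
grasp_force: 44.4
```

```bash
python3 st.py
```

```text
t 16.125 p [ 0.5525 -0.1863  0.1707] yaw 119.39442555134256 z [ 0.0002 -0.0002 -1.    ]
q [ 0.7316  0.3524 -0.5906  1.6465  0.2074  1.2056  0.6081] f [-0.6564 -1.4182  4.3004] m [-0.5898 -0.1646  0.1234] g 0.272335730793807 44.37119901180267
```

Emit:
play_rows(
  plan=[0,0,1,0,0,-0.0002,0,0,0,2,0,0,-0.0003,0,0,0,3,0,0,-0.0003,0,0,0,3,0,0,-0.0003,0],
)

```text
clock: 16.62
position: [0.5523, -0.1863, 0.1708]
ee_rot: [0.527, 0.85, -0.0, -0.0]
ft_force: [0.7, -2.0, -0.2]
grip_width: 0.271
grasp_force: 44.0
```

```bash
python3 st.py
```

```text
t 16.625 p [ 0.5523 -0.1863  0.1708] yaw 116.39921772912805 z [-0.0002 -0.     -1.    ]
q [ 0.7255  0.3508 -0.5826  1.6468  0.2039  1.2054  0.5584] f [ 0.72   -2.0161 -0.2489] m [-0.7329 -0.3387  0.157 ] g 0.2706271595737793 44.03252899646759
```

Emit:
play_rows(
  plan=[0,0,1,0,0,0,0,0,0,2,0,0,0,0,0,0,2,0,0,0,0],
)

```text
clock: 17.0
position: [0.5523, -0.1862, 0.1708]
ee_rot: [0.542, 0.841, -0.0, -0.0]
ft_force: [0.8, -2.4, -0.4]
grip_width: 0.272
grasp_force: 43.9
```

```bash
python3 st.py
```

```text
t 17.0 p [ 0.5523 -0.1862  0.1708] yaw 114.40174303719242 z [-0.0002 -0.     -1.    ]
q [ 0.7213  0.3497 -0.5773  1.6471  0.2017  1.205   0.525 ] f [ 0.8293 -2.4118 -0.4258] m [-0.7515 -0.3713  0.1388] g 0.2723123302545084 43.866820335388184
```

Emit:
play_rows(
  plan=[0,0,1,-0.0002,-0.0001,0,0,0,0,2,-0.0004,-0.0002,0,0,0,0,2.5,-0.0004,-0.0002,0,0,0,0,2.5,-0.0004,-0.0002,0,0],
)

```text
clock: 17.5
position: [0.5523, -0.1866, 0.1708]
ee_rot: [0.56, 0.829, 0.0, -0.0]
ft_force: [1.1, -1.0, -2.7]
grip_width: 0.273
grasp_force: 43.6
```

```bash
python3 st.py
```

```text
t 17.5 p [ 0.5523 -0.1866  0.1708] yaw 111.92267979358762 z [-0.0002  0.0001 -1.    ]
q [ 0.7165  0.3487 -0.5706  1.647   0.1989  1.2046  0.4843] f [ 1.1323 -1.0366 -2.6626] m [-0.5194 -0.3469  0.14  ] g 0.27317584141050183 43.649770617485046
```

Emit:
play_rows(
  plan=[0,0,1,-0.0002,0,0.0001,0,0,0,2,-0.0002,0,0.0002,0,0,0,2.5,-0.0002,0,0.0002,0,0,0,2.5,-0.0002,0,0.0002,0],
)

```text
clock: 18.0
position: [0.5524, -0.1868, 0.1708]
ee_rot: [0.578, 0.816, -0.0, 0.0]
ft_force: [0.9, -0.6, -0.2]
grip_width: 0.27
grasp_force: 43.8
```

```bash
python3 st.py
```

```text
t 18.0 p [ 0.5524 -0.1868  0.1708] yaw 109.41826801495608 z [ 0. -0. -1.]
q [ 0.7113  0.3477 -0.5638  1.647   0.1964  1.2039  0.4427] f [ 0.8578 -0.6496 -0.2181] m [-0.3395 -0.1501  0.0997] g 0.2700096686065283 43.831461668014526
```

Emit:
play_rows(
  plan=[0,0,1,0,0,0,0,0,0,2,0,0,0,0,0,0,2.5,0,0,0,0,0,0,2.5,0,0,0,0],
)

```text
clock: 18.5
position: [0.5524, -0.1869, 0.1707]
ee_rot: [0.595, 0.803, -0.0, 0.0]
ft_force: [0.4, -0.6, -0.5]
grip_width: 0.269
grasp_force: 43.9
```

```bash
python3 st.py
```

```text
t 18.5 p [ 0.5524 -0.1869  0.1707] yaw 106.91343399404897 z [ 0.     -0.0001 -1.    ]
q [ 0.7061  0.3465 -0.5571  1.6472  0.1937  1.2033  0.401 ] f [ 0.4228 -0.5881 -0.5068] m [-0.37   -0.0629  0.1126] g 0.26905801283646696 43.92141580581665
```

Emit:
play_rows(
  plan=[0,0,1,0,0,0,0,0,0,2,0,0,0,0,0,0,2.5,0,0,0,0,0,0,2.5,0,0,0,0],
)

```text
clock: 19.0
position: [0.5525, -0.1869, 0.1708]
ee_rot: [0.613, 0.79, -0.0, 0.0]
ft_force: [-0.3, -1.3, 0.2]
grip_width: 0.279
grasp_force: 44.0
```

```bash
python3 st.py
```

```text
t 19.0 p [ 0.5525 -0.1869  0.1708] yaw 104.41744172104414 z [ 0.0001 -0.0001 -1.    ]
q [ 0.7009  0.3453 -0.5506  1.6475  0.1911  1.2027  0.3593] f [-0.259  -1.3176  0.1734] m [-0.4255 -0.0079  0.1763] g 0.27896654159804224 43.9843475818634
```

Emit:
play_rows(
  plan=[0,0,0.7,0,0,0,0,0,0,1.4,0,0,0,0,0,0,1.4,0,0,0,0],
)

```text
clock: 19.38
position: [0.5524, -0.1869, 0.1707]
ee_rot: [0.622, 0.783, -0.0, 0.0]
ft_force: [-0.2, -1.2, 1.5]
grip_width: 0.275
grasp_force: 44.0
```

```bash
python3 st.py
```

```text
t 19.375 p [ 0.5524 -0.1869  0.1707] yaw 103.00418998138126 z [ 0.     -0.0001 -1.    ]
q [ 0.6981  0.3446 -0.5469  1.6477  0.1896  1.2024  0.3358] f [-0.1714 -1.2374  1.5088] m [-0.4396  0.011   0.1616] g 0.2753566536864911 44.02215242385864
```

Emit:
play_rows(
  plan=[0,0,0.7,0,0,-0.0001,0,0,0,1.4,0,0,-0.0001,0,0,0,2,0,0,-0.0001,0,0,0,2,0,0,-0.0001,0],
)

```text
clock: 19.88
position: [0.5524, -0.1869, 0.1708]
ee_rot: [0.636, 0.772, -0.0, 0.0]
ft_force: [0.8, -0.9, -0.7]
grip_width: 0.274
grasp_force: 44.0
```

```bash
python3 st.py
```

```text
t 19.875 p [ 0.5524 -0.1869  0.1708] yaw 101.00961801866931 z [-0.     -0.0001 -1.    ]
q [ 0.6939  0.3437 -0.5416  1.6479  0.1874  1.2021  0.3024] f [ 0.8221 -0.8744 -0.718 ] m [-0.4485 -0.107   0.1514] g 0.274057679906125 43.99724006652832
```

Emit:
play_rows(
  plan=[0,0,0.7,0,0,0,0,0,0,1.4,0,0,0,0,0,0,2,0,0,0,0,0,0,2,0,0,0,0],
)

```text
clock: 20.38
position: [0.5524, -0.1869, 0.1708]
ee_rot: [0.649, 0.76, -0.0, 0.0]
ft_force: [0.7, -2.2, -0.2]
grip_width: 0.274
grasp_force: 44.0
```

```bash
python3 st.py
```

```text
t 20.375 p [ 0.5524 -0.1869  0.1708] yaw 99.00764775453969 z [-0.     -0.0001 -1.    ]
q [ 0.6898  0.3427 -0.5364  1.6481  0.1853  1.2018  0.269 ] f [ 0.7171 -2.1682 -0.1506] m [-0.6102 -0.106   0.1212] g 0.2737813770937282 43.95321428775787
```

Emit:
play_rows(
  plan=[0,0,0.7,-0.0001,0,0,0,0,0,1.4,-0.0002,0,0,0,0,0,2,-0.0002,0,0,0,0,0,2,-0.0002,0,0,0],
)

```text
clock: 20.88
position: [0.5524, -0.1871, 0.1708]
ee_rot: [0.663, 0.749, -0.0, 0.0]
ft_force: [-0.3, -1.7, -1.3]
grip_width: 0.272
grasp_force: 43.8
```

```bash
python3 st.py
```

```text
t 20.875 p [ 0.5524 -0.1871  0.1708] yaw 97.01148346325895 z [-0.     -0.0001 -1.    ]
q [ 0.6858  0.342  -0.5311  1.6481  0.1833  1.2015  0.2359] f [-0.2628 -1.6609 -1.3282] m [-0.4595  0.0509  0.0859] g 0.2721211244722589 43.8105708360672
```

Emit:
play_rows(
  plan=[0,0,0.7,0,0,0,0,0,0,1.4,0,0,0,0,0,0,2,0,0,0,0,0,0,2,0,0,0,0],
)

```text
clock: 21.38
position: [0.5524, -0.1871, 0.1708]
ee_rot: [0.676, 0.737, -0.0, -0.0]
ft_force: [-0.1, -1.7, -1.5]
grip_width: 0.273
grasp_force: 43.7
```

```bash
python3 - <<'E'
from st import *
s=viewer.camera("scene")[:,:,::-1];t=viewer.camera("top")[:,:,::-1]
a=cv2.resize(s[105:225,220:330],(550,600),interpolation=cv2.INTER_CUBIC)
b=cv2.resize(t[215:335,400:450],(250,600),interpolation=cv2.INTER_CUBIC)
cv2.imwrite("pics/b3.png",np.hstack([a,b]))
E
```

```text
t 21.375 p [ 0.5524 -0.1871  0.1708] yaw 95.00951241223969 z [-0.0001 -0.0001 -1.    ]
q [ 0.6817  0.3411 -0.5259  1.6483  0.1812  1.2011  0.2025] f [-0.0592 -1.7469 -1.517 ] m [-0.4378  0.0834  0.0993] g 0.27296098709301936 43.74795198440552
```

View pics/b3.png

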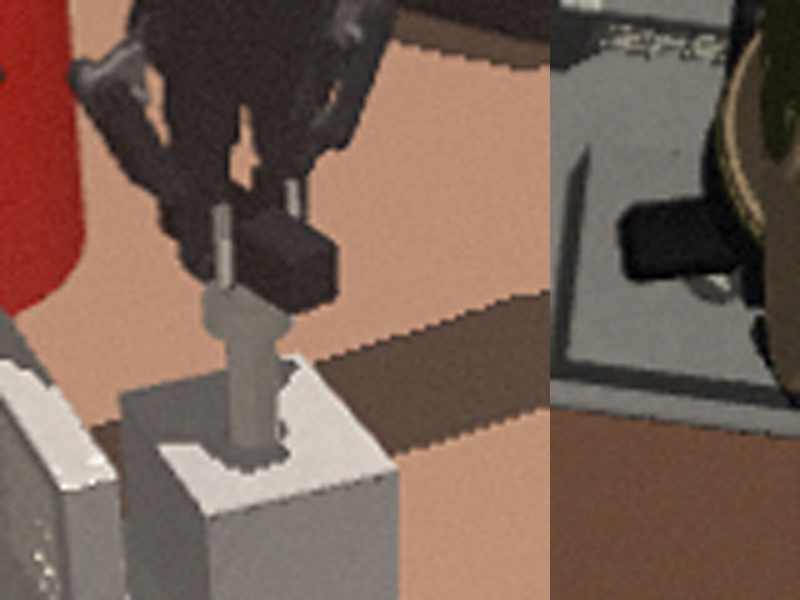

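The picture shows the handle still square in the fingers, turned with the tool to yaw about 95°. About 45 mm of shank is visible between collar and block, so the key is home. The stop is still to come, because the socket's play used up part of the turn.

Emit:
play_rows(
  plan=[0,0,0.7,0,0,0,0,0,0,1.4,0,0,0,0,0,0,2,0,0,0,0,0,0,2,0,0,0,0],
)

```text
clock: 21.98
position: [0.5525, -0.1871, 0.1708]
ee_rot: [0.688, 0.725, -0.0, 0.0]
ft_force: [-0.8, -2.8, -2.0]
grip_width: 0.277
grasp_force: 43.7
```

```bash
python3 st.py
```

```text
t 21.975 p [ 0.5525 -0.1871  0.1708] yaw 93.01078592755087 z [ 0.     -0.0002 -1.    ]
q [ 0.6775  0.3401 -0.5207  1.6485  0.1792  1.2006  0.169 ] f [-0.7989 -2.7574 -1.9816] m [-0.465   0.1038  0.107 ] g 0.27668507989397007 43.71828317642212
```

Emit:
play_rows(
  plan=[0,0,0.7,-0.0002,0,0,0,0,0,1.4,-0.0002,0,0,0,0,0,2,-0.0002,0,0,0,0,0,2,-0.0002,0,0,0],
)

```text
clock: 22.48
position: [0.5525, -0.1872, 0.1708]
ee_rot: [0.701, 0.713, -0.0, 0.0]
ft_force: [-0.6, 0.3, -1.0]
grip_width: 0.27
grasp_force: 43.8
```

```bash
python3 st.py
```

```text
t 22.475 p [ 0.5525 -0.1872  0.1708] yaw 91.02231721917197 z [-0.     -0.0001 -1.    ]
q [ 0.6736  0.3395 -0.5155  1.6486  0.1772  1.2003  0.136 ] f [-0.5883  0.3023 -0.9518] m [-0.3996  0.1712  0.2172] g 0.26978221655503876 43.77773344516754
```

Emit:
play_rows(
  plan=[0,0,0.5,0,0,0,0,0,0,0.8,0,0,0,0,0,0,0.8,0,0,0,0],
)

```text
clock: 22.85
position: [0.5524, -0.1873, 0.1708]
ee_rot: [0.706, 0.708, -0.0, 0.0]
ft_force: [-1.3, -0.2, -0.9]
grip_width: 0.274
grasp_force: 43.8
```

```bash
for i in 1 2 3; do python3 -c "
from h import *
viewer.camera('top');o,R=tool();print(o['torque'],o['ft_force'],o['ee_rot'])"; done
```

```text
[-0.39078339  0.25054497  0.2048636 ] [-1.98582083 -1.156748   -1.37754212] [ 7.05718905e-01  7.08491938e-01 -2.70933076e-05  2.02933866e-05]
[-0.41460069  0.16402811  0.29525776] [-1.38461603 -0.91647807 -1.73801665] [ 7.05712968e-01  7.08497852e-01 -2.23224189e-05 -1.13648805e-05]
[-0.41685706  0.14940694  0.28208389] [-0.53432717 -0.60276745 -1.50412557] [ 7.05684584e-01  7.08526123e-01 -3.39225641e-05  2.18128643e-05]
```

The mean moment is about 0.26 N m, so the screw is snug at its stop. I'll relax the twist slightly, open the fingers and retreat straight up.

Emit:
play_rows(
  plan=[0,0,-0.7,0,0,0,0,0,0,-1.5,0,0,0,0,0,0,-1.5,0,0,0,0.35,0,0,-1.5,0,0,0,0.5,0,0,-1.5,0,0,0,0.9,0,0,-1.5,0,0,0,0.9,0,0,-1.5,0,0,0,0.9,0,0,-1.5,0,0,0,0.9,0,0,-1.5,0,0,0,0.9],
)

```text
clock: 24.12
position: [0.5525, -0.1873, 0.1708]
ee_rot: [0.696, 0.718, -0.0, 0.0]
ft_force: [0.8, -0.5, -0.2]
grip_width: 0.903
grasp_force: 0.0
```

```bash
python3 st.py
```

```text
t 24.125 p [ 0.5525 -0.1873  0.1708] yaw 91.72319968047407 z [ 0.     -0.0001 -1.    ]
q [ 0.6751  0.3398 -0.5174  1.6484  0.1778  1.2004  0.1478] f [ 0.8018 -0.507  -0.157 ] m [ 0.0333  0.0477 -0.0015] g 0.9025874826851846 0.0
```

Released with no residual force. Now straight up and check.

Emit:
play_rows(
  plan=[0,0,0,0,0,-0.01,0.9,0,0,0,0,0,-0.03,0.9,0,0,0,0,0,-0.06,0.9,0,0,0,0,0,-0.1,0.9,0,0,0,0,0,-0.14,0.9,0,0,0,0,0,-0.16,0.9,0,0,0,0,0,-0.16,0.9,0,0,0,0,0,-0.16,0.9,0,0,0,0,0,-0.16,0.9],
)

```text
clock: 25.25
position: [0.5521, -0.1872, 0.3297]
ee_rot: [0.696, 0.718, -0.0, -0.001]
ft_force: [0.4, -0.1, 0.4]
grip_width: 0.898
grasp_force: 0.0
```

```bash
python3 - <<'E'
from st import *
s=viewer.camera("scene")[:,:,::-1];t=viewer.camera("top")[:,:,::-1]
a=cv2.resize(s[105:225,220:330],(550,600),interpolation=cv2.INTER_CUBIC)
b=cv2.resize(t[215:335,400:450],(250,600),interpolation=cv2.INTER_CUBIC)
cv2.imwrite("pics/b4.png",np.hstack([a,b]))
print("handle pred", proj("scene",[.5508,-.1848,.1736]),proj("scene",[.5508,-.1848,.187]))
E
```

```text
t 25.25 p [ 0.5521 -0.1872  0.3297] yaw 91.72355874081865 z [-0.0017  0.0005 -1.    ]
q [ 0.6793  0.2526 -0.5278  1.4149  0.1262  1.5096  0.1876] f [ 0.4498 -0.1147  0.423 ] m [0.0043 0.0022 0.0261] g 0.8982367609914087 0.0
handle pred [[269.2725 151.9317]] [[269.0258 145.5198]]
```

View pics/b4.png

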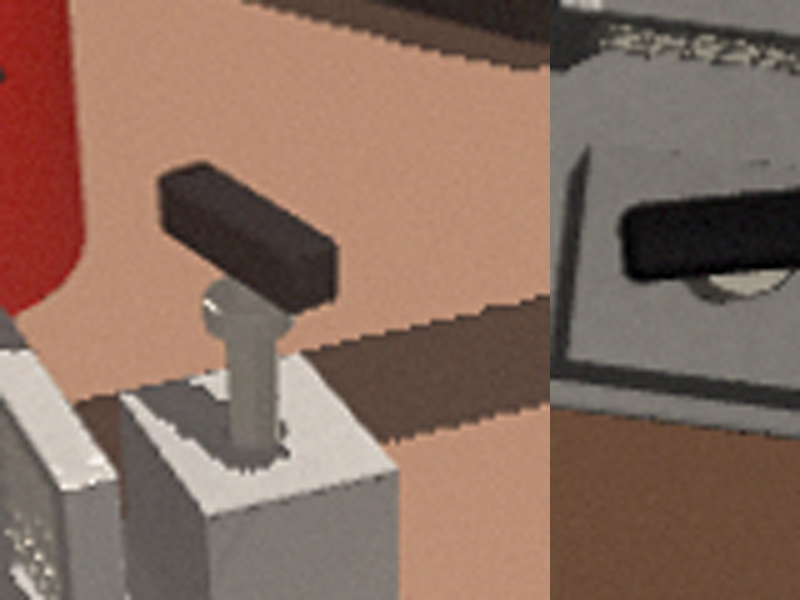

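The handle centre is at scene (269.0,151.8), against a predicted home position of (269.3,151.9). So the key stands upright and home, the fingers are well clear, and nothing else has moved in this view.

```bash
python3 -c "
from workcell import manip
print(manip.hand_in())"
```

```text
the job is handed in; nothing more can be done
None
```

I handed the job in at about 25 s: the larger key stands upright and fully home in the screw, released, and the screw came up snug at its stop (about 0.26 N m); the hand-in returned no verdict.

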